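# Prop up the timer's display and long-press its round key

## Robot

A 6-joint arm with a two-finger parallel gripper is mounted at the origin on the work surface. World frame = base frame: x ahead of the robot, y to its left, z up, the work surface at z = 0. Lengths are in mm, angles in rad, forces in N, time in s.
With the tool pointing down it reaches from about 350 to 775 mm from the base axis. Payload 7.3 kg.
Tool frame: the origin (TCP) lies on the centre line of the jaws, within the pads' length; the fingertips stand 17 mm ahead of it and the grasp point (between the pads) lies 2 mm behind it; z points along the fingers, y is the line along which they close (so a half turn about z gives the same grasp; the last joint's range is limited). The gripper opens to 92 mm and grips with 3 to 60 N. Pads are 19 mm wide; open, the fingers measure 130 mm over their backs; the gripper's body (75 mm by 190 mm) begins 47 mm behind the grasp point.
Start: joints at [1.051, 0.342, 1.524, -0, 1.275, -0.146], TCP at [191.693, 488.771, 243.741] pointing down, gripper open.
Joint ranges: [-2.53, 2.53], [-0.77, 2.02], [0.04, 2.7], [-1, 4.14], [0.28, 2.66], [-3.11, 3.11]. Speed limits (rad/s): [2.57, 2.57, 3.14, 3.14, 3.14, 3.14].

## Interface

Orientations are given as [roll, pitch, yaw] about the fixed x, y, z axes, in that order (R = Rz(yaw) Ry(pitch) Rx(roll)).
In Python, from plant import bot gives the robot as it stands. The module is installed in compiled form; this text tells all that it offers.
- The arm moves only by the shell command python3 -m pendant 'ROWS'. ROWS is JSON, a list of rows, each a list of 3 entries, a list of its own where there are three numbers: the shift along the world's x, y, z as a fraction of full scale, then the turn, a rotation vector about the world's x, y, z as a fraction of full scale, then the opening, from -1 (shut) to 1 (fully open), so that 0 is half open. In form: [[[tx, ty, tz], [rx, ry, rz], claw], ...]. A call has exactly 10 rows; each row shifts and turns the commanded pose from where the row before left it; what a row does not reach is not made up. Full scale, the value 1, is 30 mm for a shift and 0.12 rad for a turn. A row lasts 1/12 s, in which the tool goes at most 41.7 mm and 7.16 degrees, less where a joint would pass 70% of its speed; a pose out of reach is approached as far as the arm can. A call with a number of a shift or a turn outside -1 to 1 is refused whole. A call with a gripper value outside its range is refused whole. The fingers move at their own pace and stop on an object; the grip force is fixed at half the most. Time passes only in rows, so rows that do not move let the fingers close, or fill a call up. It gives the time, the measured TCP pose, the force, the opening and the grip force at its end, in the units of the state.
- bot.get_obs(): the state, without advancing time (a new reading comes with each control period).
- bot.capture(name): name is "scene" or "top" or "wrist"; returns the picture (420x560x3 uint8, blue, green, red); there is no depth.
- bot.camera_params(name): a dict with "fovy" (degrees; the focal length in pixels is half the picture's height over the tangent of half this angle, whatever the lens; pixels are square), "cx", "cy" (the principal point, pixels), "camera_from_world" (4x4, takes a point from world to camera coordinates). Camera axes: x right, y down, z forward; pixel columns grow to the right and rows downward; lengths in mm; the calibration is good to about 2 mm. A picture is of the moment at which its call begins: read the wrist's pose just before it. camera_params takes no time and is no camera call; for the wrist camera it gives the pose at the moment of the call.
- bot.close_job(): hands the job in; it is judged then, once.
The state is a dict: "time": time; "joint_positions": joint angles; "dq": joint speeds; "tau": joint torques, N m; "tool_pos": TCP position; "tcp_rot": TCP orientation; "contact_force": force on the tool from outside, world axes, zero at the start; "moment": the same for the moment, N m; "grip_width": finger opening in mm; "finger_force": force on a finger pad.
Only numpy, scipy, OpenCV 4.12 (cv2) and the standard library are available. Lean on these libraries where they do the work, as an engineer would, in place of code of your own. Each camera call takes 0.05 s, during which the arm holds its last target. There are 200 camera calls.

## Task

Set the gym's interval timer back to zero: raise its folded-down display to about 60 degrees from closed and leave it standing there, then reach in under it and hold the round key down for at least three seconds before letting it come back up. Press no harder than needed (a firm shove of 25 N damages the key), keep off the oblong key, and leave the other things lying around the timer where they are.

Things in the scene. Friction and masses are not known exactly. Their poses are not given: they have to be found in the camera images.
- console: Timer console, fixed: slab 190 (x) by 220 mm (y), deck 30 mm above the table, 10 mm thick cheeks along both sides (75 mm high), back wall 70 mm high, front open. Origin: centre of the underside; x from the open front to the hinge at the back, y left seen from the front (the front looks roughly to the robot's right), z up. Keys on the deck at x = +20 mm, y = +47 and -47 mm; which is on which side changes.
- display (a joint): Angle of the display about its hinge, rad: 0 = folded level over base and keys, growing as its front edge is raised; 1.047 = 60 degrees; starts at 0 to 0.2. A black panel 220 by 220 by 14 mm, 0.35 kg. Stiff hinge (0.9 N m friction, 4 to 7 N at the front edge), stays where left. At 60 degrees it still leans over the keys: reach them with a tool tilted 30 to 45 degrees, pointing down and to the hinge.
- display_lip (a point): Middle of the front edge of the display's underside, 220 mm from the hinge line; moves with the display. Closed, it is 78 mm above the table and overhangs the base's front by 30 mm; it can be lifted there from below.
- display_hinge (a point): Middle of the hinge line, level with the display's underside: x = +95 mm, y = 0, z = 78 mm in the console's frame; the line runs along the console's y.
- jog_base: Foot of the round key (to be held): a 78 mm square pad on the deck. Origin: centre of its underside, 30 mm above the table, straight below the cap's middle. The cap is a grey disc 60 mm across, 8 mm thick, level. It sits on an adjustable stem: its unpressed top is 52 to 66 mm above the table, which is not reported and has to be felt. Keep the push under 25 N.
- jog (a joint): How far the round key is pressed, m: 0 = up, 0.010 = at its stop; it counts as held down beyond 0.006. Spring key: starts to move at about 3 N, 8 N at the stop; springs up when let go.
- mode_base: Foot of the oblong key (not to be pressed): 78 mm square pad on the deck. Origin: centre of its underside, 30 mm above the table. Its cap is a grey bar 70 (console x) by 30 mm (y), 8 mm thick, its unpressed top 52 to 66 mm above the table, not reported.
- mode (a joint): How far the oblong key is pressed, m: 0 = up, 0.010 = at its stop; must stay below 0.003.
- dumbbell: Green neoprene-coated dumbbell with hexagonal heads, 179 mm long (x), 62 mm high, lying behind the console's hinge. A bystander, to be left where it is. Origin: centre of its underside.
- roller: Steel wrist roller handle, 160 mm long (x), bar 30 mm thick with 40 mm square dark ends, lying in front of the console. A bystander, to be left where it is. Origin: centre of its underside.
- grip_ring: White silicone grip ring, 74 mm across, 22 mm high, lying flat beside the console. A bystander, to be left where it is. Origin: centre of its underside.
- collar: Aluminium bar collar, 72 mm across, 40 mm high, standing on its flat end beside the console. A bystander, to be left where it is. Origin: centre of its underside.
- plate: Dark steel weight plate, 124 mm across, 22 mm thick, lying flat in front of the console. A bystander, to be left where it is. Origin: centre of its underside.
- chalk: White chalk block, 60 by 60 by 50 mm, beside the console. A bystander, to be left where it is. Origin: centre of its underside.
- shaker: Grey shaker bottle, 72 mm across, 170 mm tall, standing upright behind the console's left corner. A bystander, to be left where it is. Origin: centre of its underside.
There are look-alikes about, which are no part of the job. Of the things like the roller, leave any that is blue; of the rest the smaller one is meant.

How it is judged:
By the outcome, as a careful person would: the job done as asked, in the order asked, and still so for the second after the job is handed in, with the robot touching nothing.
It also fails if it takes over 61 s, if anything falls off the work surface, if the arm or the gripper's body presses on something with over 40 N, if the wrist force passes 120 N, or if a joint passes its speed limit or range.

## Working session

There is one attempt and no reset: what is moved stays moved. The work goes in short steps, Python scripts to look and compute and a shell command to move; the robot and the scene stay as the last step left them, time stands still between calls to the robot, and variables do not carry over. Pictures are saved under pics/ and viewed, at most 10 in all, crops included, and the job is handed in when it is done.

```bash
mkdir -p pics; ls
cat > h.py <<'E'
import numpy as np, cv2
from plant import bot
def snap(n,f):
    im=bot.capture(n); cv2.imwrite('pics/'+f,im); return im
def ray(n,u,v,z):
    p=bot.camera_params(n); f=210/np.tan(np.radians(p['fovy'])/2); T=np.array(p['camera_from_world'])
    R,t=T[:3,:3],T[:3,3]; c=-R.T@t; d=R.T@np.array([(u-p['cx'])/f,(v-p['cy'])/f,1])
    return c+d*(z-c[2])/d[2]
def proj(n,P):
    p=bot.camera_params(n); f=210/np.tan(np.radians(p['fovy'])/2); T=np.array(p['camera_from_world'])
    q=T[:3,:3]@np.array(P)+T[:3,3]; return p['cx']+f*q[0]/q[2],p['cy']+f*q[1]/q[2]
E
python3 - <<'E'
from h import *
a=snap('scene','s0.png'); b=snap('top','t0.png')
for n in('scene','top','wrist'):print(n,bot.camera_params(n))
print(bot.get_obs())
E
```

```text
pics
scene {'fovy': 56.17259786566886, 'cx': 278.7988898287195, 'cy': 208.93090483859444, 'camera_from_world': array([[-1.89932739e-02,  9.99679483e-01,  1.67387760e-02,
         9.50574019e+01],
       [ 5.63671189e-01,  2.45339413e-02, -8.25634832e-01,
        -2.02826497e+02],
       [-8.25780870e-01, -6.24634276e-03, -5.63956503e-01,
         1.54891284e+03],
       [ 0.00000000e+00,  0.00000000e+00,  0.00000000e+00,
         1.00000000e+00]])}
top {'fovy': 54.4515306541275, 'cx': 288.81803732000844, 'cy': 210.85944956846123, 'camera_from_world': array([[-2.65883228e-02, -9.99494616e-01,  1.74233411e-02,
        -8.02276288e+01],
       [-9.86031989e-01,  2.33554501e-02, -1.64910398e-01,
         5.06740306e+02],
       [ 1.64420125e-01, -2.15646626e-02, -9.86154647e-01,
         1.02477454e+03],
       [ 0.00000000e+00,  0.00000000e+00,  0.00000000e+00,
         1.00000000e+00]])}
wrist {'fovy': 66.25891807120459, 'cx': 281.9603062238432, 'cy': 205.67055837878632, 'camera_from_world': array([[ 3.65736394e-01,  9.30717648e-01, -1.24473882e-03,
        -5.24800809e+02],
       [ 9
[... 233 characters left out ...]
00000e+00]])}
{'time': 0.1, 'joint_positions': array([ 1.05100652e+00,  3.42655535e-01,  1.52492755e+00,  1.03388251e-05,
        1.27538362e+00, -1.46045161e-01]), 'dq': array([ 0.00017807, -0.00106974, -0.00150744, -0.00067988,  0.00096049,
        0.00018787]), 'tau': array([ 1.06602889e-03, -4.32001162e+01, -2.44694710e+01,  7.18010450e-02,
        5.25571348e-02, -6.82451787e-05]), 'tool_pos': array([191.50873417, 488.46193575, 243.11103298]), 'tcp_rot': array([-3.14023467e+00, -2.09741627e-04,  2.76784485e+00]), 'contact_force': array([-0.83963273, -0.41205124,  0.09242995]), 'moment': array([-0.00656691,  0.03924867,  0.01926313]), 'finger_force': 0.0, 'grip_width': 91.59394406862324}
```

View pics/t0.png

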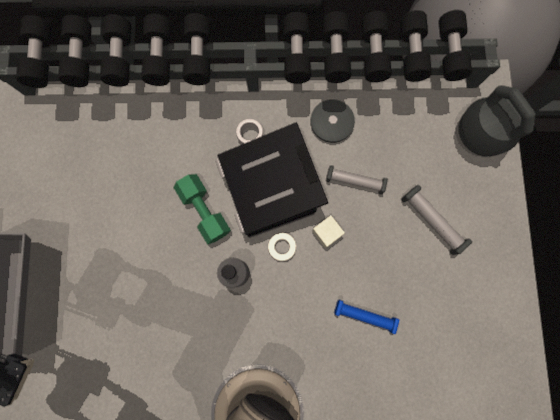

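View pics/s0.png

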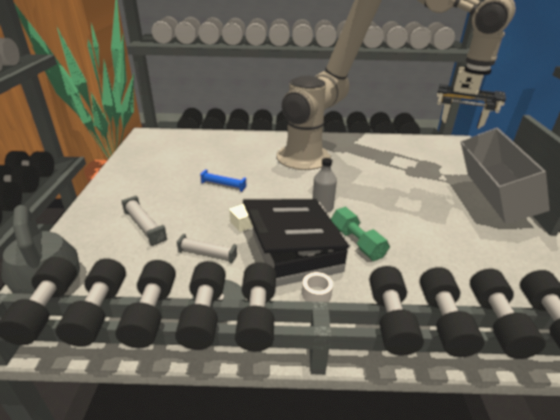

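The top view shows the console at about (272,180). The dumbbell is on its hinge side (left), and the roller (357,180) and plate (332,120) are in front of it on the right. I'll enlarge it next.

Run:
```python
from h import *
im=cv2.imread('pics/t0.png')[100:290,165:415]
cv2.imwrite('pics/t0c.png',cv2.resize(im,None,fx=3.15,fy=3.15,interpolation=cv2.INTER_CUBIC))
```

```text
(no output)
```

View pics/t0c.png

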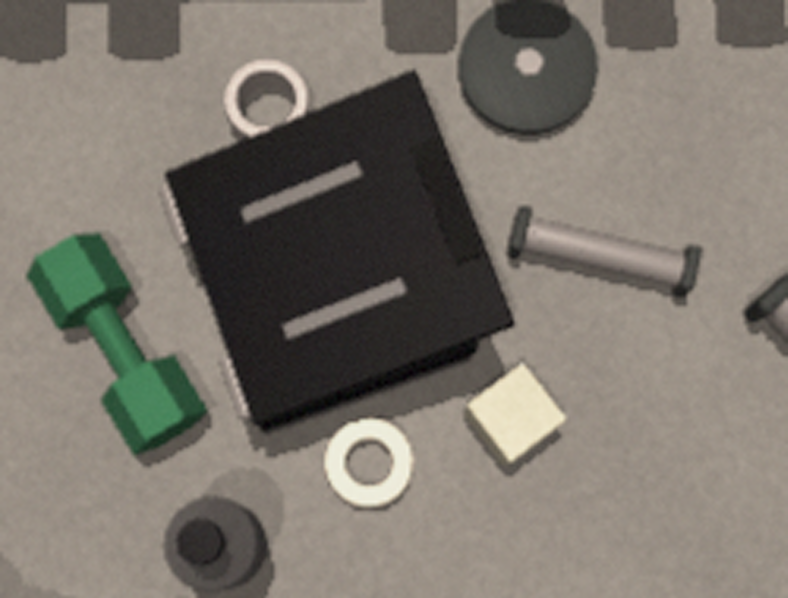

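```bash
cat > fit.py <<'E'
from h import *
from scipy.optimize import least_squares
c=lambda u,v:(165+u/3.15,100+v/3.15)
px=np.array([c(167,175),c(262,428),c(512,325),c(415,72)])
def W(p,q):
    x,y,a=p[:3]; return np.array([x+q[0]*np.cos(a)-q[1]*np.sin(a),y+q[0]*np.sin(a)+q[1]*np.cos(a),q[2]])
def disp(p,r,s,h): # r from hinge, s along y, h above underside
    t=p[3]; return W(p,[95-r*np.cos(t)+h*np.sin(t)*1,s,78+r*np.sin(t)+h*np.cos(t)])
# hinge-top px is x+ world side
def res(p):
    C=[disp(p,0,-110,14),disp(p,0,110,14),disp(p,220,110,14),disp(p,220,-110,14)]
    return (np.array([proj('top',k) for k in C])-px).ravel()
best=None
for s in(1.2,1.9):
    r=least_squares(res,[480,-60,s,0.1]); print(r.x,r.cost,r.fun.round(1))
p=r.x
if __name__=='__main__':
    np.save('p.npy',p)
    for n,q in dict(lip=disp(p,220,0,0),jogs1=W(p,[20,47,30]),jog2=W(p,[20,-47,30]),lipL=disp(p,220,110,0),lipR=disp(p,220,-110,0)).items():print(n,q.round(0))
    for n,(u,v,z) in dict(plate=(528,62,22),rollA=(520,235,20),rollB=(688,268,20),chalk=(516,413,50),ring=(369,462,22),collar=(267,95,40),shak=(200,540,170),db1=(80,280,50),db2=(155,400,50)).items():print(n,ray('top',*c(u,v),z).round(0))
E
python3 fit.py
```

```text
[ 5.72353766e+02 -4.01825399e+01  1.91491003e+00  1.01681066e-01] 4.823692069605826 [-1.3 -0.  -1.4  0.   2.4 -0.3  0.4  0.2]
[ 5.72353838e+02 -4.01824926e+01  1.91491046e+00  1.01677537e-01] 4.823692078361414 [-1.3 -0.  -1.4  0.   2.4 -0.3  0.4  0.2]
lip [ 614. -157.  100.]
jogs1 [521. -37.  30.]
jog2 [610.  -5.  30.]
lipL [ 511. -194.  100.]
lipR [ 718. -120.  100.]
plate [ 762. -222.   22.]
rollA [ 606. -208.   20.]
rollB [ 573. -352.   20.]
chalk [ 448. -195.   50.]
ring [413. -73.  22.]
collar [729.   7.  40.]
shak [349.  48. 170.]
db1 [568. 163.  50.]
db2 [466. 100.  50.]
```

```bash
python3 -m pendant '[[[0.62,-1,0],[0,0,-0.355],-1],[[0.62,-1,0],[0,0,-0.355],-1],[[0.62,-1,0],[0,0,-0.355],-1],[[0.62,-1,0],[0,0,-0.355],-1],[[0.62,-1,0],[0,0,-0.355],-1],[[0.62,-1,0],[0,0,-0.355],-1],[[0.62,-1,0],[0,0,-0.355],-1],[[0.62,-1,0],[0,0,-0.355],-1],[[0.62,-1,0],[0,0,-0.355],-1],[[0.62,-1,0],[0,0,-0.355],-1]]'
python3 -m pendant '[[[0.62,-1,0],[0,0,-0.355],-1],[[0.62,-1,0],[0,0,-0.355],-1],[[0.62,-1,0],[0,0,-0.355],-1],[[0.62,-1,0],[0,0,-0.355],-1],[[0.62,-1,0],[0,0,-0.355],-1],[[0.62,-1,0],[0,0,-0.355],-1],[[0.62,-1,0],[0,0,-0.355],-1],[[0.62,-1,0],[0,0,-0.355],-1],[[0.62,-1,0],[0,0,-0.355],-1],[[0.62,-1,0],[0,0,-0.355],-1]]'
python3 -m pendant '[[[0.257,-0.393,0],[0.616,0.221,0],-1],[[0.257,-0.393,0],[0.616,0.221,0],-1],[[0.257,-0.393,0],[0.616,0.221,0],-1],[[0.257,-0.393,0],[0.616,0.221,0],-1],[[0.257,-0.393,0],[0.616,0.221,0],-1],[[0.257,-0.393,0],[0.616,0.221,0],-1],[[0.257,-0.393,0],[0.616,0.221,0],-1],[[0.257,-0.393,0],[0.616,0.221,0],-1],[[0.257,-0.393,0],[0.616,0.221,0],-1],[[0.257,-0.393,0],[0.616,0.221,0],-1]]'
cat >> h.py <<'E'
from scipy.spatial.transform import Rotation as Ro
def state():
    p=np.load('p.npy'); o=bot.get_obs(); R=Ro.from_euler('xyz',o['tcp_rot']).as_matrix(); d=R[:,2]
    tip=o['tool_pos']+17*d; a=p[2]; M=np.array([[np.cos(a),np.sin(a),0],[-np.sin(a),np.cos(a),0],[0,0,1]])
    f=lambda v:(M@(np.array(v)-[p[0],p[1],0])).round(1)
    print('t',o['time'],'tcp',o['tool_pos'].round(1),'tip in console',f(tip),'d',(M@d).round(3),'tooly',(M@R[:,1]).round(3),'F console',(M@o['contact_force']).round(1),'q',o['joint_positions'].round(2))
E
python3 - <<'E'
from h import *
state(); snap('wrist','w1.png')
E
```

```text
time: 0.93
tool_pos: [378.0, 187.1, 243.6]
tcp_rot: [-3.141, -0.0, 2.34]
contact_force: [0.2, 0.6, -0.5]
grip_width: 29.8
finger_force: 0.0
time: 1.77
tool_pos: [564.1, -112.9, 243.3]
tcp_rot: [-3.141, -0.001, 1.913]
contact_force: [0.8, 1.4, 0.2]
grip_width: 0.4
finger_force: 0.0
time: 2.6
tool_pos: [640.5, -229.9, 243.6]
tcp_rot: [3.141, -0.789, 1.916]
contact_force: [1.7, -1.0, 1.6]
grip_width: 0.5
finger_force: 0.0
t 2.6 tcp [ 640.5 -229.9  243.6] tip in console [-1.896e+02 -1.000e-01  2.316e+02] d [ 0.709  0.001 -0.705] tooly [ 0.001 -1.     0.   ] F console [-1.5 -1.3  1.6] q [-0.64  1.08  0.38  0.56  2.3  -0.74]
```

View pics/w1.png

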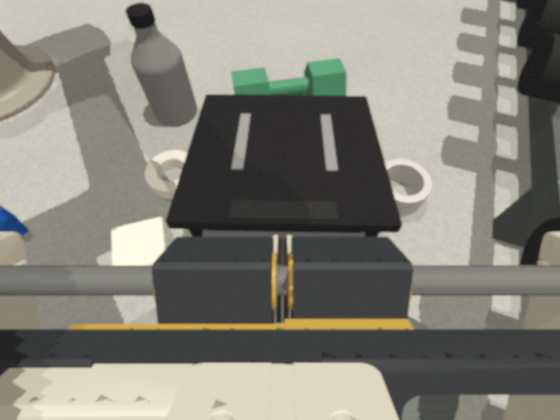

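The wrist view shows the display centred ahead. Its front edge runs from (173,222) to (400,224), and the fingers are at (282,280). I'll check that against the fit.

Run:
```python
from h import *
import fit; p=fit.p
for t in(0.0,.05,.1,.15,.2):
    q=p.copy();q[3]=t
    print(t,[np.round(proj('wrist',fit.disp(q,r,s,h))) for r,s,h in((220,110,0),(220,-110,0),(220,110,14),(220,-110,14),(0,110,14),(0,-110,14))])
```

```text
[ 5.72353766e+02 -4.01825399e+01  1.91491003e+00  1.01681066e-01] 4.823692069605826 [-1.3 -0.  -1.4  0.   2.4 -0.3  0.4  0.2]
[ 5.72353838e+02 -4.01824926e+01  1.91491046e+00  1.01677537e-01] 4.823692078361414 [-1.3 -0.  -1.4  0.   2.4 -0.3  0.4  0.2]
0.0 [array([176., 249.]), array([390., 247.]), array([172., 243.]), array([394., 242.]), array([200.,  93.]), array([364.,  92.])]
0.05 [array([173., 244.]), array([393., 243.]), array([168., 237.]), array([398., 236.]), array([200.,  92.]), array([364.,  91.])]
0.1 [array([169., 238.]), array([397., 237.]), array([165., 231.]), array([401., 229.]), array([200.,  92.]), array([364.,  91.])]
0.15 [array([166., 232.]), array([400., 231.]), array([162., 223.]), array([404., 222.]), array([200.,  92.]), array([364.,  91.])]
0.2 [array([163., 225.]), array([403., 224.]), array([158., 215.]), array([407., 213.]), array([201.,  92.]), array([364.,  90.])]
```

```bash
python3 -m pendant '[[[-0.075,0.21,-0.844],[0,0,0],-1],[[-0.075,0.21,-0.844],[0,0,0],-1],[[-0.075,0.21,-0.844],[0,0,0],-1],[[-0.075,0.21,-0.844],[0,0,0],-1],[[-0.075,0.21,-0.844],[0,0,0],-1],[[-0.075,0.21,-0.844],[0,0,0],-1],[[-0.127,0.353,-0.25],[0,0,0],-1],[[-0.127,0.353,-0.25],[0,0,0],-1],[[-0.127,0.353,-0.25],[0,0,0],-1],[[-0.127,0.353,-0.25],[0,0,0],-1]]'
python3 - <<'E'
from h import *
state(); snap('wrist','w2.png')
E
```

```text
time: 3.48
tool_pos: [611.5, -148.3, 60.7]
tcp_rot: [-3.141, -0.786, 1.915]
contact_force: [0.1, -0.2, 0.2]
grip_width: 0.1
finger_force: 0.0
t 3.4833 tcp [ 611.5 -148.3   60.7] tip in console [-103.    -0.4   48.7] d [ 0.708  0.001 -0.707] tooly [ 0.001 -1.    -0.   ] F console [-0.2 -0.   0.2] q [-0.57  1.05  0.96  0.46  1.78 -0.97]
```

View pics/w2.png

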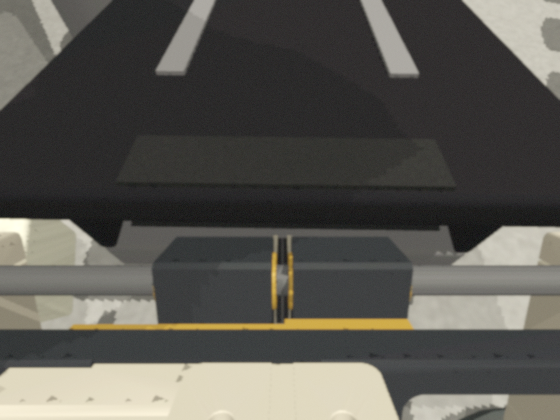

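Run:
```python
from h import *
import fit
o=bot.get_obs(); R=Ro.from_euler('xyz',o['tcp_rot']).as_matrix()
for z in(17,0,-20,-50):
    print(z,[np.round(proj('wrist',o['tool_pos']+R@np.array([x,y,z]))) for x,y in((0,0),(9.5,0),(9.5,19),(9.5,-19),(0,95))])
p=fit.p
for t in(.05,.1,.15,.2):
    q=p.copy();q[3]=t
    print(t,[np.round(proj('wrist',fit.disp(q,r,s,h))) for r,s,h in((220,0,0),(220,0,14),(0,110,14),(0,-110,14))])
```

```text
[ 5.72353766e+02 -4.01825399e+01  1.91491003e+00  1.01681066e-01] 4.823692069605826 [-1.3 -0.  -1.4  0.   2.4 -0.3  0.4  0.2]
[ 5.72353838e+02 -4.01824926e+01  1.91491046e+00  1.01677537e-01] 4.823692078361414 [-1.3 -0.  -1.4  0.   2.4 -0.3  0.4  0.2]
17 [array([282., 256.]), array([282., 239.]), array([318., 239.]), array([245., 239.]), array([461., 256.])]
0 [array([282., 270.]), array([282., 252.]), array([322., 252.]), array([241., 252.]), array([480., 270.])]
-20 [array([281., 291.]), array([281., 271.]), array([328., 271.]), array([235., 271.]), array([509., 291.])]
-50 [array([281., 338.]), array([281., 313.]), array([341., 313.]), array([222., 313.]), array([571., 338.])]
0.05 [array([281., 275.]), array([280., 260.]), array([129., -24.]), array([435., -24.])]
0.1 [array([280., 263.]), array([280., 243.]), array([129., -24.]), array([435., -25.])]
0.15 [array([280., 247.]), array([280., 221.]), array([130., -24.]), array([434., -25.])]
0.2 [array([280., 226.]), array([280., 194.]), array([130., -25.]), array([434., -25.])]
```

The front edge sits at v≈228, which puts the display at about 0.19 rad and the lip at about 120 mm. The fingertips are under it, so I'm lifting.

```bash
python3 -m pendant '[[[0.026,-0.072,0.478],[0,0,0],-1],[[0.026,-0.072,0.478],[0,0,0],-1],[[0.026,-0.072,0.478],[0,0,0],-1],[[-0.041,0.114,0.34],[0,0,0],-1],[[-0.041,0.114,0.34],[0,0,0],-1],[[-0.041,0.114,0.34],[0,0,0],-1],[[-0.041,0.114,0.34],[0,0,0],-1],[[-0.041,0.114,0.34],[0,0,0],-1],[[-0.041,0.114,0.34],[0,0,0],-1],[[-0.041,0.114,0.34],[0,0,0],-1]]'
python3 - <<'E'
from h import *
state(); snap('wrist','w3.png')
im=cv2.imread('pics/w3.png'); s=snap('scene','s3.png')[150:300,180:420]
cv2.imwrite('pics/c3.png',np.vstack([im,cv2.resize(s,(560,350))[:180*1]]) if 0 else np.hstack([cv2.resize(im,(400,300)),cv2.resize(s,(400,250)) if 0 else cv2.resize(s,(400,300))]))
E
```

```text
time: 4.37
tool_pos: [606.3, -132.8, 177.7]
tcp_rot: [3.139, -0.782, 1.916]
contact_force: [2.0, -0.3, -5.9]
grip_width: 0.6
finger_force: 2.5
t 4.3667 tcp [ 606.3 -132.8  177.7] tip in console [-86.7  -0.8 165.7] d [ 0.705 -0.002 -0.71 ] tooly [-0.001 -1.     0.002] F console [-1.  -1.8 -5.9] q [-0.56  0.9   0.94  0.49  1.92 -0.88]
```

View pics/c3.png

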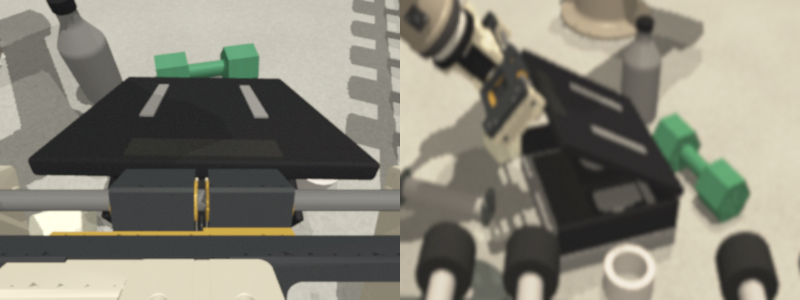

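The display is rising steadily and the force is about 6 N. The scene view shows a grey key on the far side. Continuing.

```bash
python3 -m pendant '[[[-0.079,0.22,0.303],[0,0,0],-1],[[-0.079,0.22,0.303],[0,0,0],-1],[[-0.079,0.22,0.303],[0,0,0],-1],[[-0.079,0.22,0.303],[0,0,0],-1],[[-0.079,0.22,0.303],[0,0,0],-1],[[-0.071,0.198,0.2],[0,0,0],-1],[[-0.071,0.198,0.2],[0,0,0],-1],[[-0.071,0.198,0.156],[0,0,0],-1],[[-0.071,0.198,0.156],[0,0,0],-1],[[-0.071,0.198,0.156],[0,0,0],-1]]'
python3 - <<'E'
from h import *
state(); w=snap('wrist','w4.png'); s=snap('scene','s4.png')[120:290,190:390]
cv2.imwrite('pics/c4.png',cv2.resize(s,None,fx=3.4,fy=3.4,interpolation=cv2.INTER_CUBIC))
E
```

```text
time: 5.3
tool_pos: [583.2, -68.3, 248.0]
tcp_rot: [3.141, -0.785, 1.916]
contact_force: [3.0, -2.0, -6.1]
grip_width: 0.4
finger_force: 2.8
t 5.3 tcp [583.2 -68.3 248. ] tip in console [-18.1  -0.8 236. ] d [ 0.707 -0.    -0.707] tooly [ 0.    -1.     0.001] F console [-2.9 -2.1 -6.1] q [-0.5   0.75  1.05  0.53  1.93 -0.81]
```

View pics/c4.png

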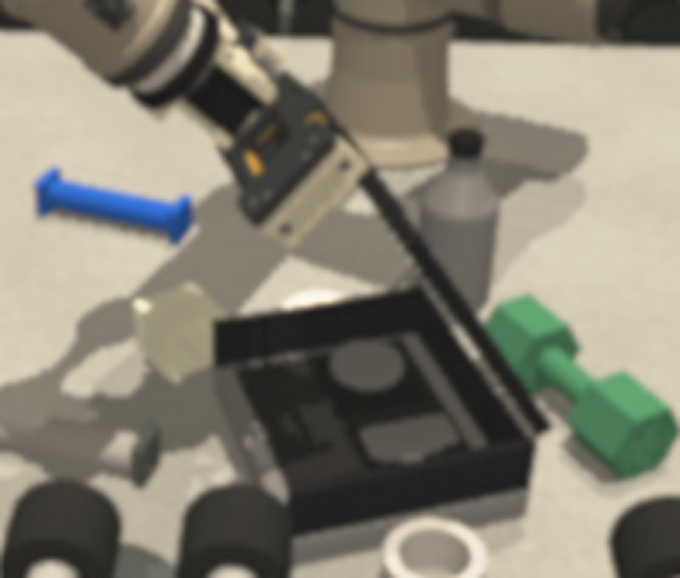

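The round key is on the robot side (y=+47), with its disc centre at crop (366,365). The oblong key is on the other side at (410,437). The display's edge runs from (545,428) at the hinge to about (370,172) at the lip.

Run:
```python
from h import *
import fit
p=fit.p; a=p[2]
inv=lambda w:np.array([[np.cos(a),np.sin(a)],[-np.sin(a),np.cos(a)]])@(w[:2]-p[:2])
for z in(52,59,66):
    w=ray('scene',190+366/3.4,120+365/3.4,z); print(z,w.round(0),inv(w).round(0))
print('oblong',inv(ray('scene',190+410/3.4,120+437/3.4,59)).round(0))
f=lambda q:((q[0]-190)*3.4,(q[1]-120)*3.4)
for t in(.9,.95,1.0,1.05,1.1):
    q=p.copy();q[3]=t
    print(t,[np.round(f(proj('scene',fit.disp(q,r,-110,h)))) for r in(0,220) for h in(0,14)])
for k in((95,-110,75),(-95,110,75),(-95,-110,75),(95,-110,0),(-95,-110,0)):print(k,np.round(f(proj('scene',fit.W(p,k)))))
```

```text
[ 5.72353766e+02 -4.01825399e+01  1.91491003e+00  1.01681066e-01] 4.823692069605826 [-1.3 -0.  -1.4  0.   2.4 -0.3  0.4  0.2]
[ 5.72353838e+02 -4.01824926e+01  1.91491046e+00  1.01677537e-01] 4.823692078361414 [-1.3 -0.  -1.4  0.   2.4 -0.3  0.4  0.2]
52 [528. -34.  52.] [21. 40.]
59 [537. -34.  59.] [17. 32.]
66 [546. -35.  66.] [14. 23.]
oblong [ 17. -62.]
0.9 [array([536., 437.]), array([551., 425.]), array([372., 268.]), array([389., 253.])]
0.95 [array([536., 437.]), array([552., 425.]), array([385., 257.]), array([403., 243.])]
1.0 [array([536., 437.]), array([552., 426.]), array([399., 246.]), array([418., 233.])]
1.05 [array([536., 437.]), array([553., 426.]), array([414., 236.]), array([433., 223.])]
1.1 [array([536., 437.]), array([553., 427.]), array([429., 226.]), array([448., 215.])]
(95, -110, 75) [536. 440.]
(-95, 110, 75) [204. 319.]
(-95, -110, 75) [288. 494.]
(95, -110, 0) [525. 516.]
(-95, -110, 0) [287. 571.]
```

```bash
python3 -m pendant '[[[0.147,-0.408,-0.467],[0,0,0],-1],[[0.147,-0.408,-0.467],[0,0,0],-1],[[0.147,-0.408,-0.467],[0,0,0],-1],[[0.147,-0.408,-0.467],[0,0,0],-1],[[0,0,0],[0,0,0],-1],[[0,0,0],[0,0,0],-1],[[0,0,0],[0,0,0],-1],[[0,0,0],[0,0,0],-1],[[0,0,0],[0,0,0],-1],[[0,0,0],[0,0,0],-1]]'
python3 - <<'E'
from h import *
import fit
state(); w=snap('wrist','w5.png'); s=snap('top','t5.png')[100:250,190:340]
s=cv2.resize(s,(420,420),interpolation=cv2.INTER_CUBIC)
cv2.imwrite('pics/c5.png',np.hstack([w,s])[:, :][:, 180:180+800])
p=fit.p
for t in(.95,1.0,1.05,1.1):
    q=p.copy();q[3]=t
    print(t,'w',[np.round(proj('wrist',fit.disp(q,220,s,h))) for s in(-110,110) for h in(0,14)],'t',[np.round((np.array(proj('top',fit.disp(q,220,s,h)))-[190,100])*2.8) for s in(-110,110) for h in(0,14)])
for z in(52,59,66):print(z,np.round(proj('wrist',fit.W(p,[20,47,z]))),np.round(proj('wrist',fit.W(p,[20,-47,z]))))
E
```

```text
time: 6.23
tool_pos: [601.0, -117.2, 192.7]
tcp_rot: [3.14, -0.785, 1.918]
contact_force: [-0.0, -0.0, 0.7]
grip_width: 0.1
finger_force: 0.0
[ 5.72353766e+02 -4.01825399e+01  1.91491003e+00  1.01681066e-01] 4.823692069605826 [-1.3 -0.  -1.4  0.   2.4 -0.3  0.4  0.2]
[ 5.72353838e+02 -4.01824926e+01  1.91491046e+00  1.01677537e-01] 4.823692078361414 [-1.3 -0.  -1.4  0.   2.4 -0.3  0.4  0.2]
t 6.2333 tcp [ 601.  -117.2  192.7] tip in console [-70.2  -0.9 180.7] d [ 0.706  0.    -0.708] tooly [ 0.001 -1.     0.001] F console [-0.   0.   0.7] q [-0.54  0.87  0.97  0.49  1.92 -0.87]
0.95 w [array([567.,  90.]), array([570.,  52.]), array([-9., 89.]), array([-12.,  51.])] t [array([199.,  34.]), array([185.,  35.]), array([303., 295.]), array([289., 299.])]
1.0 w [array([569.,  60.]), array([570.,  22.]), array([-10.,  60.]), array([-12.,  22.])] t [array([188.,  35.]), array([173.,  36.]), array([292., 298.]), array([277., 302.])]
1.05 w [array([569.,  31.]), array([569.,  -6.]), array([-11.,  30.]), array([-11.,  -6.])] t [array([176.,  36.]), array([160.,  38.]), array([280., 301.]), array([265., 305.])]
1.1 w [array([569.,   3.]), array([567., -33.]), array([-10.,   2.]), array([ -8., -33.])] t [array([163.,  38.]), array([147.,  40.]), array([268., 305.]), array([252., 309.])]
52 [235. 218.] [327. 218.]
59 [234. 215.] [328. 215.]
66 [233. 212.] [329. 212.]
```

View pics/c5.png

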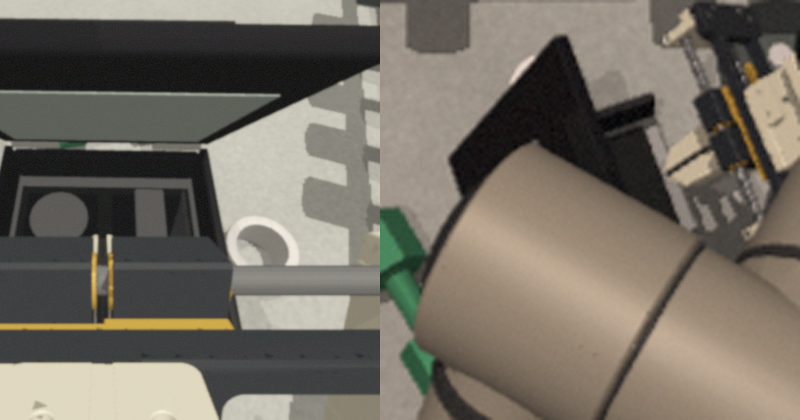

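Both views put the display at about 57°, and the key centre at (238,217) agrees with the fit. I'll nudge it up the last 3°.

```bash
python3 -m pendant '[[[-0.147,0.408,0.467],[0,0,0],-1],[[-0.147,0.408,0.467],[0,0,0],-1],[[-0.147,0.408,0.467],[0,0,0],-1],[[-0.147,0.408,0.467],[0,0,0],-1],[[-0.036,0.1,0.05],[0,0,0],-1],[[-0.036,0.1,0.05],[0,0,0],-1],[[-0.036,0.1,0.05],[0,0,0],-1],[[0.147,-0.408,-0.467],[0,0,0],-1],[[0.147,-0.408,-0.467],[0,0,0],-1],[[0.147,-0.408,-0.467],[0,0,0],-1]]'
python3 - <<'E'
from h import *
import fit
state()
p=fit.p
w=bot.capture('wrist'); s=bot.capture('top')
for t in(1.0,1.05,1.1):
    q=p.copy();q[3]=t
    print(t,'w',np.round(proj('wrist',fit.disp(q,220,0,0))))
cv2.imwrite('pics/w6.png',w)
g=cv2.cvtColor(w,cv2.COLOR_BGR2GRAY); print(g[0:140:4,282],g[0:140:4,150])
E
```

```text
time: 7.17
tool_pos: [593.4, -97.1, 209.3]
tcp_rot: [3.141, -0.785, 1.916]
contact_force: [-0.1, -0.3, -0.3]
grip_width: 0.5
finger_force: 0.0
[ 5.72353766e+02 -4.01825399e+01  1.91491003e+00  1.01681066e-01] 4.823692069605826 [-1.3 -0.  -1.4  0.   2.4 -0.3  0.4  0.2]
[ 5.72353838e+02 -4.01824926e+01  1.91491046e+00  1.01677537e-01] 4.823692078361414 [-1.3 -0.  -1.4  0.   2.4 -0.3  0.4  0.2]
t 7.1667 tcp [593.4 -97.1 209.3] tip in console [-48.7  -0.6 197.3] d [ 0.707  0.    -0.707] tooly [ 0.001 -1.     0.001] F console [-0.3  0.2 -0.3] q [-0.53  0.82  1.02  0.51  1.91 -0.85]
1.0 w [281. 128.]
1.05 w [281. 100.]
1.1 w [281.  72.]
[174 194 198 201 200 198 201 200 204 202 199 201 201 204 204 203 205 202
 117  47  47  43  46  46  40  39  35  30  24  20  26  25  24 109 102] [199 197 198 196 201 201 197 199 198 196 198 196 197 200 200 200 200 202
 188  46  37  43  42  41  40  35  25  23  25  17  25  25  23 139  96]
```

The display is at about 60° now. Next I go in under it: tilt back to 38° and move to above the round key at y=+47.

```bash
python3 -m pendant '[[[-0.268,-0.037,-0.656],[-0.16,-0.057,0],-1],[[-0.268,-0.037,-0.656],[-0.16,-0.057,0],-1],[[-0.268,-0.037,-0.656],[-0.16,-0.057,0],-1],[[-0.268,-0.037,-0.656],[-0.16,-0.057,0],-1],[[-0.268,-0.037,-0.656],[-0.16,-0.057,0],-1],[[-0.268,-0.037,-0.656],[-0.16,-0.057,0],-1],[[-0.155,0.432,0],[0,0,0],-1],[[-0.155,0.432,0],[0,0,0],-1],[[-0.155,0.432,0],[0,0,0],-1],[[-0.155,0.432,0],[0,0,0],-1]]'
python3 - <<'E'
from h import *
import fit
state(); w=snap('wrist','w7.png'); s=snap('scene','s7.png')[120:290,190:390]
cv2.imwrite('pics/c7.png',np.hstack([cv2.resize(w,(400,300)),cv2.resize(s,(400,340),interpolation=cv2.INTER_CUBIC)[:300]]))
p=fit.p
print(np.round(proj('wrist',fit.W(p,[20,47,59]))))
E
```

```text
time: 8.1
tool_pos: [526.2, -50.4, 92.6]
tcp_rot: [3.141, -0.663, 1.916]
contact_force: [-0.7, -0.1, 0.2]
grip_width: 0.3
finger_force: 0.0
[ 5.72353766e+02 -4.01825399e+01  1.91491003e+00  1.01681066e-01] 4.823692069605826 [-1.3 -0.  -1.4  0.   2.4 -0.3  0.4  0.2]
[ 5.72353838e+02 -4.01824926e+01  1.91491046e+00  1.01677537e-01] 4.823692078361414 [-1.3 -0.  -1.4  0.   2.4 -0.3  0.4  0.2]
t 8.1 tcp [526.2 -50.4  92.6] tip in console [16.4 46.9 79.2] d [ 0.616 -0.    -0.788] tooly [ 0.    -1.     0.001] F console [0.2 0.7 0.2] q [-0.49  0.75  1.45  0.43  1.47 -0.99]
[282. 260.]
```

View pics/c7.png

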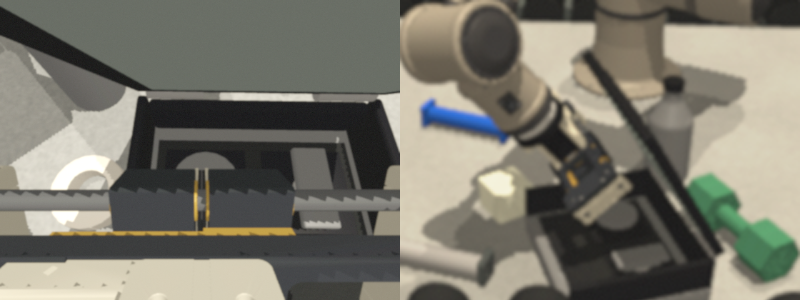

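The fingertips are over the round cap and clear of both the display and the oblong key. Now I feel downward.

```bash
python3 -m pendant '[[[0,0,-0.07],[0,0,0],-1],[[0,0,-0.07],[0,0,0],-1],[[0,0,-0.07],[0,0,0],-1],[[0,0,-0.07],[0,0,0],-1],[[0,0,-0.07],[0,0,0],-1],[[0,0,-0.07],[0,0,0],-1],[[0,0,0],[0,0,0],-1],[[0,0,0],[0,0,0],-1],[[0,0,0],[0,0,0],-1],[[0,0,0],[0,0,0],-1]]'
python3 -c "
from h import *
state()"
```

```text
time: 9.03
tool_pos: [526.5, -51.4, 79.6]
tcp_rot: [3.141, -0.663, 1.916]
contact_force: [-0.2, 0.6, -0.2]
grip_width: 0.0
finger_force: 0.0
t 9.0333 tcp [526.5 -51.4  79.6] tip in console [15.4 47.  66.2] d [ 0.615  0.    -0.788] tooly [ 0.001 -1.     0.   ] F console [ 0.7  0.  -0.2] q [-0.49  0.77  1.45  0.43  1.45 -1.  ]
```

```bash
python3 -m pendant '[[[0,0,-0.05],[0,0,0],-1],[[0,0,-0.05],[0,0,0],-1],[[0,0,0],[0,0,0],-1],[[0,0,0],[0,0,0],-1],[[0,0,0],[0,0,0],-1],[[0,0,0],[0,0,0],-1],[[0,0,0],[0,0,0],-1],[[0,0,0],[0,0,0],-1],[[0,0,0],[0,0,0],-1],[[0,0,0],[0,0,0],-1]]' | grep -E 'tool_pos|force'
python3 -m pendant '[[[0,0,-0.05],[0,0,0],-1],[[0,0,-0.05],[0,0,0],-1],[[0,0,0],[0,0,0],-1],[[0,0,0],[0,0,0],-1],[[0,0,0],[0,0,0],-1],[[0,0,0],[0,0,0],-1],[[0,0,0],[0,0,0],-1],[[0,0,0],[0,0,0],-1],[[0,0,0],[0,0,0],-1],[[0,0,0],[0,0,0],-1]]' | grep -E 'tool_pos|force'
```

```text
tool_pos: [526.4, -51.4, 76.5]
contact_force: [1.0, 0.3, 0.2]
finger_force: 0.0
tool_pos: [526.4, -51.3, 73.5]
contact_force: [-0.3, 0.1, -0.2]
finger_force: 0.0
```

```bash
python3 -m pendant '[[[0,0,-0.05],[0,0,0],-1],[[0,0,-0.05],[0,0,0],-1],[[0,0,0],[0,0,0],-1],[[0,0,0],[0,0,0],-1],[[0,0,0],[0,0,0],-1],[[0,0,0],[0,0,0],-1],[[0,0,0],[0,0,0],-1],[[0,0,0],[0,0,0],-1],[[0,0,0],[0,0,0],-1],[[0,0,0],[0,0,0],-1]]' | grep -E 'tool_pos|force'
```

```text
tool_pos: [526.5, -51.3, 70.6]
contact_force: [1.0, -0.7, 4.3]
finger_force: 1.9
```

```bash
python3 -m pendant '[[[0,0,-0.05],[0,0,0],-1],[[0,0,-0.05],[0,0,0],-1],[[0,0,0],[0,0,0],-1],[[0,0,0],[0,0,0],-1],[[0,0,0],[0,0,0],-1],[[0,0,0],[0,0,0],-1],[[0,0,0],[0,0,0],-1],[[0,0,0],[0,0,0],-1],[[0,0,0],[0,0,0],-1],[[0,0,0],[0,0,0],-1]]' | grep -E 'tool_pos|force'
```

```text
tool_pos: [526.5, -51.3, 67.5]
contact_force: [0.8, -0.4, 4.5]
finger_force: 2.5
```

```bash
python3 -m pendant '[[[0,0,-0.04],[0,0,0],-1],[[0,0,-0.04],[0,0,0],-1],[[0,0,0],[0,0,0],-1],[[0,0,0],[0,0,0],-1],[[0,0,0],[0,0,0],-1],[[0,0,0],[0,0,0],-1],[[0,0,0],[0,0,0],-1],[[0,0,0],[0,0,0],-1],[[0,0,0],[0,0,0],-1],[[0,0,0],[0,0,0],-1]]' | grep -E 'tool_pos|force'
python3 - <<'E'
from h import *
state()
for i in range(6): bot.capture('wrist'); print(bot.get_obs()['contact_force'].round(1))
E
```

```text
tool_pos: [526.5, -51.3, 65.3]
contact_force: [0.1, -0.7, 6.5]
finger_force: 2.9
t 13.2 tcp [526.5 -51.3  65.3] tip in console [15.5 47.  51.9] d [ 0.616  0.    -0.788] tooly [ 0.001 -1.     0.   ] F console [-0.7  0.1  6.5] q [-0.49  0.79  1.46  0.43  1.43 -1.01]
[-0.1 -0.6  6. ]
[-0.   0.1  4.8]
[ 0.7 -0.5  6.3]
[-0.2 -0.7  6. ]
[ 1.  -1.3  5.4]
[ 0.  -0.7  5.8]
```

```bash
python3 -m pendant '[[[0,0,-0.04],[0,0,0],-1],[[0,0,-0.04],[0,0,0],-1],[[0,0,0],[0,0,0],-1],[[0,0,0],[0,0,0],-1],[[0,0,0],[0,0,0],-1],[[0,0,0],[0,0,0],-1],[[0,0,0],[0,0,0],-1],[[0,0,0],[0,0,0],-1],[[0,0,0],[0,0,0],-1],[[0,0,0],[0,0,0],-1]]' | grep -E 'tool_pos|force'
python3 - <<'E'
from h import *
F=[]
for i in range(10): bot.capture('top'); F.append(bot.get_obs()['contact_force'])
print(np.mean(F,0),np.std(F,0)); state()
E
```

```text
tool_pos: [526.5, -51.3, 63.1]
contact_force: [-0.2, -1.0, 7.2]
finger_force: 3.5
[-0.35090774 -0.80615488  6.95386554] [0.59580685 0.56336527 0.60391438]
t 14.8333 tcp [526.5 -51.3  63. ] tip in console [15.4 46.9 49.6] d [ 0.616  0.    -0.788] tooly [ 0.001 -1.     0.   ] F console [-1.3 -0.3  6.9] q [-0.49  0.8   1.46  0.43  1.42 -1.02]
```

The force is 6.95 N, about 8 mm of travel, and it follows the spring rate. I'll add a small margin and hold for more than 4 s.

```bash
python3 -m pendant '[[[0,0,-0.02],[0,0,0],-1],[[0,0,0],[0,0,0],-1],[[0,0,0],[0,0,0],-1],[[0,0,0],[0,0,0],-1],[[0,0,0],[0,0,0],-1],[[0,0,0],[0,0,0],-1],[[0,0,0],[0,0,0],-1],[[0,0,0],[0,0,0],-1],[[0,0,0],[0,0,0],-1],[[0,0,0],[0,0,0],-1]]' | grep -E 'tool_pos|t_force'
python3 -m pendant '[[[0,0,0],[0,0,0],-1],[[0,0,0],[0,0,0],-1],[[0,0,0],[0,0,0],-1],[[0,0,0],[0,0,0],-1],[[0,0,0],[0,0,0],-1],[[0,0,0],[0,0,0],-1],[[0,0,0],[0,0,0],-1],[[0,0,0],[0,0,0],-1],[[0,0,0],[0,0,0],-1],[[0,0,0],[0,0,0],-1]]' | grep -E 'tool_pos|t_force'
python3 -m pendant '[[[0,0,0],[0,0,0],-1],[[0,0,0],[0,0,0],-1],[[0,0,0],[0,0,0],-1],[[0,0,0],[0,0,0],-1],[[0,0,0],[0,0,0],-1],[[0,0,0],[0,0,0],-1],[[0,0,0],[0,0,0],-1],[[0,0,0],[0,0,0],-1],[[0,0,0],[0,0,0],-1],[[0,0,0],[0,0,0],-1]]' | grep -E 'tool_pos|t_force'
python3 -m pendant '[[[0,0,0],[0,0,0],-1],[[0,0,0],[0,0,0],-1],[[0,0,0],[0,0,0],-1],[[0,0,0],[0,0,0],-1],[[0,0,0],[0,0,0],-1],[[0,0,0],[0,0,0],-1],[[0,0,0],[0,0,0],-1],[[0,0,0],[0,0,0],-1],[[0,0,0],[0,0,0],-1],[[0,0,0],[0,0,0],-1]]' | grep -E 'tool_pos|t_force'
python3 -m pendant '[[[0,0,0],[0,0,0],-1],[[0,0,0],[0,0,0],-1],[[0,0,0],[0,0,0],-1],[[0,0,0],[0,0,0],-1],[[0,0,0],[0,0,0],-1],[[0,0,0],[0,0,0],-1],[[0,0,0],[0,0,0],-1],[[0,0,0],[0,0,0],-1],[[0,0,0],[0,0,0],-1],[[0,0,0],[0,0,0],-1]]' | grep -E 'tool_pos|t_force'
```

```text
tool_pos: [526.5, -51.3, 62.5]
contact_force: [-0.9, -0.3, 7.4]
tool_pos: [526.5, -51.4, 62.5]
contact_force: [0.6, -0.6, 6.9]
tool_pos: [526.5, -51.3, 62.5]
contact_force: [-0.6, -0.1, 6.3]
tool_pos: [526.5, -51.4, 62.5]
contact_force: [-0.3, -0.9, 8.1]
tool_pos: [526.5, -51.4, 62.5]
contact_force: [-1.1, -0.2, 6.5]
```

```bash
python3 -m pendant '[[[0,0,0.16],[0,0,0],-1],[[0,0,0.16],[0,0,0],-1],[[0,0,0.16],[0,0,0],-1],[[0,0,0.16],[0,0,0],-1],[[0,0,0.16],[0,0,0],-1],[[0,0,0.16],[0,0,0],-1],[[0.155,-0.432,0],[0,0,0],-1],[[0.155,-0.432,0],[0,0,0],-1],[[0.155,-0.432,0],[0,0,0],-1],[[0.155,-0.432,0],[0,0,0],-1]]' | grep -E 'tool_pos|t_force'
python3 -m pendant '[[[0.155,-0.432,0.2],[0,0,0],-1],[[0.155,-0.432,0.2],[0,0,0],-1],[[0.155,-0.432,0.3],[0,0,0],-1],[[0.155,-0.432,0.3],[0,0,0],-1],[[0.155,-0.432,0.4],[0,0,0],-1],[[0.155,-0.432,0.4],[0,0,0],-1],[[0.155,-0.432,0.4],[0,0,0],-1],[[0.155,-0.432,0.4],[0,0,0],-1],[[0,0,0],[0,0,0],-1],[[0,0,0],[0,0,0],-1]]'
python3 - <<'E'
from h import *
state(); w=snap('wrist','w9.png'); s=snap('scene','s9.png')[110:310,120:400]
cv2.imwrite('pics/c9.png',np.hstack([cv2.resize(w,(400,300)),cv2.resize(s,(400,286),interpolation=cv2.INTER_CUBIC)[list(range(286))+[285]*14]]))
E
```

```text
tool_pos: [545.1, -103.7, 91.1]
contact_force: [-0.1, 0.7, 0.6]
time: 20.67
tool_pos: [582.3, -207.2, 168.8]
tcp_rot: [3.141, -0.662, 1.915]
contact_force: [0.4, -0.1, -0.3]
grip_width: 0.4
finger_force: 0.0
t 20.6667 tcp [ 582.3 -207.2  168.8] tip in console [-150.1   47.   155.4] d [ 0.615 -0.    -0.789] tooly [-0.    -1.     0.001] F console [-0.3 -0.4 -0.3] q [-0.64  0.88  0.95  0.37  1.87 -0.97]
```

View pics/c9.png

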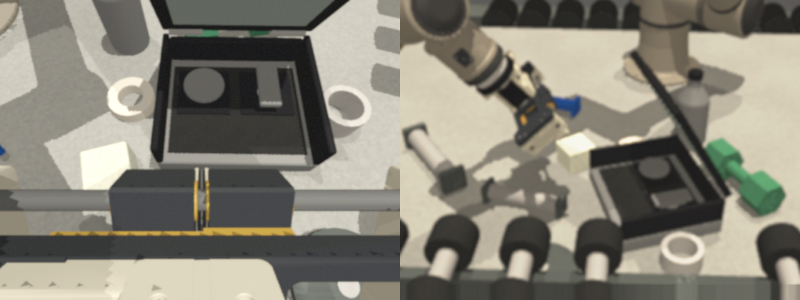

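The display is standing at about 60°, the round key is back up, the neighbouring things haven't moved and the arm is clear. Handing in.

```bash
python3 -c "
from plant import bot
print(bot.close_job())"
```

```text
the job is handed in; nothing more can be done
None
```

I handed the job in at about 21 s: the display stands at about 60°, and the round key was held down for over 4 s at about 7 N (8.1 N highest reading) and then released; I kept off the oblong key and saw nothing around the timer moved, but the hand-in gave no verdict.

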